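# Index the rotary table one hole toward the glue

## Task

Bring the workpiece on the rotary indexing table one station round toward the glue bottle: press the black plunger knob down with a fingertip to free it, and keeping it pressed sweep it round with the table to the very next hole in the ring on the side where the glue bottle stands, then let it spring fully up into that hole and move clear. Only press and push: do not grip or pull up the knob, and leave the glue bottle, the mug and the sanding block where they stand.

Things in the scene. Friction and masses are not known exactly. Their poses are not given: they have to be found in the camera images.
- index_base: Grey round base of the indexing table, 284 mm in diameter with bolt lugs out to 175 mm from the centre, bolted to the bench. Origin: on the turning axis at bench height; z up, x away from the robot's side, y to the left. Inside, the turning table carries a strapped-down pine block 45x140x19 mm; nothing on it stands more than 65 mm above the bench.
- rotary_table (a joint): Table angle, rad; about 0 at the start, knob nearest the robot. Positive is clockwise from above and carries the knob to the base's +y (left): at angle a it is at (-0.100 cos a, 0.100 sin a) m in the base frame. Next holes: +0.785 and -0.785. Turns against about 0.03 N m, so a fingertip pressing the knob drags it round; stays where left; blocked (0.02 rad play) with the plunger up.
- index_plunger (a joint): How far the plunger is pressed down, m: 0 = fully up in a hole (locked), 0.015 = bottom stop; springs up by itself (500 N/m, about 6 N at 11 mm). From about 8.5 mm down it is below the gate ring and the table turns. Let go between holes it rests under the ring at about 8 mm. Its tapered collar centres itself when let go within about 5 mm of a hole. It can be pulled up 6 mm, which is not wanted.
- knob_top (a point): Centre of the flat top of the black plunger knob, a disc 40 mm in diameter and 14 mm high on a thin steel neck, standing on the table rim. At the start, fully up, its top is 87 mm above the bench; it turns with the table and goes down with the plunger.
- hole_left (a point): Centre, at its top face, of the next hole on the left (+y of the base) in the fixed steel gate ring round the table. The ring (inner diameter 212, outer 280 mm, 44 to 54 mm above the bench) has 8 holes of 36 mm, open to its inner edge, every 45 degrees on a circle of 100 mm radius about the axis. With the plunger up in this hole the knob's top is 33 mm above this point.
- hole_right (a point): The same for the next hole on the right (-y side of the base).
- glue_bottle: Brown glue bottle with a white cap, 48x67x157 mm, upright and loose on the bench; origin at the centre of its underside. It stands to the left (+y in the base's frame) or to the right (-y) of the rotary table, about 0.22 to 0.27 m from the axis, and shows which way to turn. To be left alone.
- mug: White mug with black stripes, 86x116x90 mm with its handle, loose, on the other side of the table; origin at the centre of its underside. To be left alone.
- sanding_block: Blue sanding block 66x118x47 mm, loose, behind the rotary table; origin at the centre of its underside. To be left alone.

How it is judged:
By the outcome, as a careful person would: the job done as asked, in the order asked, and still so for the second after the job is handed in, with the robot touching nothing.
It also fails if it takes over 35 s, if anything falls off the work surface, if the arm or the gripper's body presses on something with over 40 N, if the wrist force passes 120 N, or if a joint passes its speed limit or range.

## Robot

A 7-joint arm with a two-finger parallel gripper is mounted at the origin on a cart in front of the work surface, level with it; the furniture and walls round the work are solid. World frame = base frame: x ahead of the robot, y to its left, z up, the work surface at z = 0. Lengths are in m, angles in rad, forces in N, time in s.
With the tool pointing down it reaches from about 0.425 to 0.925 m from the base axis. Payload 6.8 kg.
Tool frame: the origin (TCP) lies between the finger pads; the fingertips stand 14 mm ahead of it and the grasp point (between the pads) lies 5 mm behind it; z points along the fingers, y is the line along which they close (so a half turn about z gives the same grasp; the last joint's range is limited). The gripper opens to 85 mm and grips with 20 to 120 N. Pads are 22 mm wide; open, the fingers measure 114 mm over their backs; the gripper's body (76 mm by 85 mm) begins 54 mm behind the grasp point. The pads swing forward as they close: fully open they stand 13 mm farther back than shut.
Start: joints at [1.187, 0.477, 0.022, 1.555, -0.011, 1.109, -0.083], TCP at [0.184, -0.65, 0.245] pointing down, gripper open.
Joint ranges: [-2.96, 2.96], [-0.34, 2.1], [-1.41, 1.46], [0.24, 2.44], [-1.37, 4.51], [0.17, 1.92], [-2.96, 2.96]. Speed limits (rad/s): [2.39, 2.39, 3.14, 3.14, 3.14, 3.14, 3.14].

## Interface

Orientations are given as a rotation vector (axis times angle).
In Python, from bench import r, eyes, ticket gives the robot as it stands. The module is installed in compiled form; this text tells all that it offers.
- The arm moves only by the tool arm_command, never from a script. Its argument "plan" is text: rows parted by semicolons, each of 4 numbers parted by spaces: the shift along the tool's x, y, z in m, then the turn about the tool's z in degrees. In form: tx ty tz yaw; .... A call has 1 to 20 rows; each row shifts and turns the commanded pose from where the row before left it, along the tool's axes as they then stand; what a row does not reach is not made up. A row lasts 1/8 s, in which the tool goes at most 62.5 mm and 10.7 degrees, less where a joint would pass 70% of its speed; a pose out of reach is approached as far as the arm can. A call is refused whole if a number of a shift passes 0.0625 or a number of a turn 10.7, either way. A call with a gripper value outside its range is refused whole. "hand" is the closure, from -1 (fully open) to 1 (shut), set as the call begins (left out, the last holds). The fingers move at their own pace and stop on an object; "grip_force" is the grip in N (left out, the last holds). Time passes only in rows, so rows that do not move let the fingers close. It gives the time, the measured TCP pose, the force, the opening and the grip force at its end, in the units of the state.
- r.get_obs(): the state, without advancing time (a new reading comes with each control period).
- eyes.grab_frame(name): name is "side" or "top"; returns (picture, depth): 400x640x3 uint8, red, green, blue; 400x640 float32, m along the optical axis (not along the pixel's ray), 0 where there is no reading.
- eyes.calibration(name): a dict with "fov_y" (degrees; the focal length in pixels is half the picture's height over the tangent of half this angle, whatever the lens; pixels are square), "cx", "cy" (the principal point, pixels), "origin" and "attitude" of the camera in the world. Camera axes: x right, y up, looking along -z (the intrinsics and any distortion apply to the point x, -y, -z); pixel columns grow to the right and rows downward; lengths in m; the calibration is good to about 2 mm. A picture is of the moment at which its call begins. calibration takes no time and is no camera call.
- ticket.hand_in(): hands the job in; it is judged then, once.
The state is a dict: "clock": time; "joints": joint angles; "qvel": joint speeds; "tau": joint torques, N m; "tcp_pos": TCP position; "orientation": TCP orientation; "contact_force": force on the tool from outside, world axes, zero at the start; "moment": the same for the moment, N m; "grip_width": finger opening in m; "gripper_force": force on a finger pad.
Only numpy, scipy, OpenCV 4.12 (cv2) and the standard library are available. Lean on these libraries where they do the work, as an engineer would, in place of code of your own. Each camera call takes 0.05 s, during which the arm holds its last target. There are 200 camera calls.

## Working session

There is one attempt and no reset: what is moved stays moved. The work goes in short steps, Python scripts to look and compute and a tool call to move; the robot and the scene stay as the last step left them, time stands still between calls to the robot, and variables do not carry over. Pictures are saved under pics/ and viewed, at most 10 in all, crops included, and the job is handed in when it is done.

Besides the shell and the picture viewer there is one more tool, called after ">>>" by a JSON object that holds its "method" and its "body". arm_command: Moves the arm, as the interface text tells. Its arguments: {"type":"object","properties":{"plan":{"type":"string"},"hand":{"type":"number"},"grip_force":{"type":"number"}},"required":["plan"]}

```bash
mkdir -p pics && cat > h.py <<'E'
import numpy as np, cv2
from bench import r, eyes, ticket
from scipy.spatial.transform import Rotation as R
def grab(n):
    p,d=eyes.grab_frame(n); np.savez('%s.npz'%n,p=p,d=d); return p,d
def cloud(n,d):
    c=eyes.calibration(n); h,w=d.shape
    f=h/2/np.tan(np.radians(c['fov_y'])/2)
    v,u=np.mgrid[:h,:w]
    P=np.stack([(u-c['cx'])/f*d,-(v-c['cy'])/f*d,-d],-1)
    A=np.array(c['attitude'],float)
    M=A if A.shape==(3,3) else R.from_rotvec(A).as_matrix()
    return P@M.T+np.array(c['origin'])
E
python3 - <<'E'
from h import *
for n in('side','top'):
    print(n,eyes.calibration(n)); p,d=grab(n); cv2.imwrite(f'pics/{n}0.png',p[...,::-1])
print(r.get_obs())
E
```

```text
side {'fov_y': 48.73994243275449, 'cx': 319.70274788710765, 'cy': 195.217893341332, 'origin': array([0.3330808 , 1.01532233, 0.53299424]), 'attitude': array([ 0.23641156, -1.5942832 , -2.43867686])}
top {'fov_y': 45.91330760433872, 'cx': 319.2579776004814, 'cy': 199.27219201099282, 'origin': array([0.42855117, 0.03113164, 1.43295532]), 'attitude': array([ 0.1258703 , -0.08586357, -1.56766896])}
{'clock': 0.1, 'joints': array([ 1.1868995 ,  0.47772395,  0.02230037,  1.55635066, -0.01147789,
        1.1092717 , -0.08310886]), 'qvel': array([ 0.00063933, -0.0024091 ,  0.00143297, -0.00399501,  0.00095768,
        0.00041572, -0.00070469]), 'tau': array([ 4.44931240e-03, -5.97757137e+01,  1.61388561e+00, -2.81954670e+01,
        1.29179089e-02,  5.05930628e-03, -5.94094203e-06]), 'tcp_pos': array([ 0.18368541, -0.64900338,  0.24441853]), 'orientation': array([-3.11018218e+00, -4.31721514e-01,  5.34347399e-04]), 'contact_force': array([-1.3938704 , -0.2006064 ,  0.17588429]), 'moment': array([-0.01517796, -0.01083175, -0.01229979]), 'gripper_force': 0.0, 'grip_width': 0.08517014204526965}
```

View pics/top0.png

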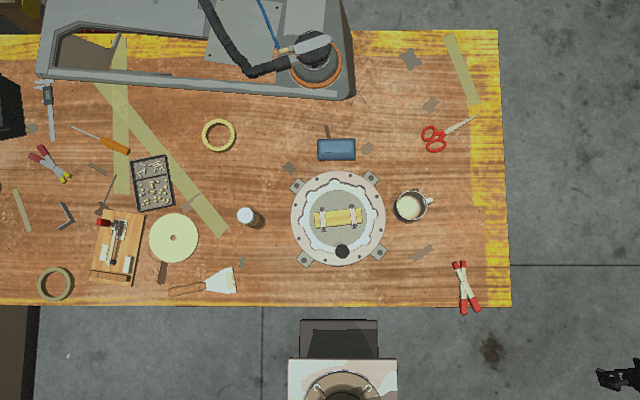

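View pics/side0.png

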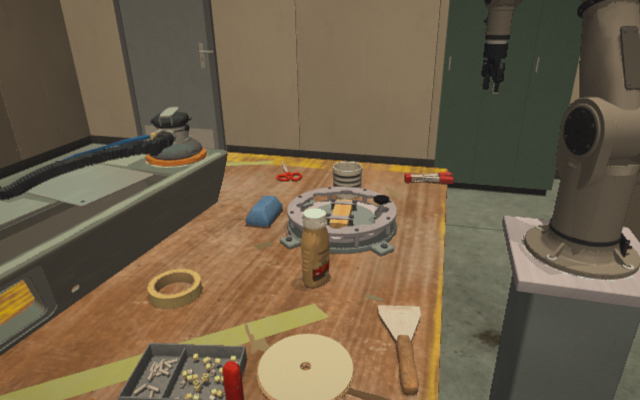

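The top view shows the robot at the bottom, so image left is +y. The bottle is at (250,217), left of the table; the mug is on the right at (410,206). The knob is at (342,251) and the table centre near (338,218). So the table turns to the left, to +0.785.

```bash
python3 - <<'E'
from h import *
z=np.load('top.npz');p,d=z['p'],z['d'];C=cloud('top',d)
g=p.astype(int).sum(2)
def reg(u0,u1,v0,v1):
    m=np.zeros(d.shape,bool);m[v0:v1,u0:u1]=1;return m
for n,(u,v) in dict(bench=(300,290),bench2=(230,130),knob=(342,251),centre=(338,218),bottle=(250,217)).items(): print(n,C[v,u].round(4))
Z=C[...,2]
m=reg(325,360,238,265)&(Z>.07)&(Z<.1)&(g<150); k=C[m]; print('knob',m.sum(),np.median(k,0).round(4),k.mean(0).round(4),k.min(0).round(3),k.max(0).round(3))
m=reg(285,395,165,272)&(Z>.049)&(Z<.06); q=C[m]
from scipy.optimize import least_squares
# outer ring: hull circle
h=cv2.convexHull(q[:,:2].astype(np.float32))[:,0]
s=least_squares(lambda t:np.hypot(h[:,0]-t[0],h[:,1]-t[1])-t[2],[.45,-.02,.14],loss='soft_l1',f_scale=.002);print('ring',m.sum(),np.median(q[:,2]),s.x.round(4))
m=reg(230,270,195,235)&(Z>.02);b=C[m];print('bottle',b.min(0),b.max(0))
big=cv2.resize(p[150:280,275:445],None,fx=4.5,fy=4.5,interpolation=cv2.INTER_CUBIC);cv2.imwrite('pics/t1.png',big[...,::-1])
E
```

```text
bench [0.3497 0.1246 0.0051]
bench2 [0.8354 0.3431 0.0259]
knob [0.4633 0.0009 0.0838]
centre [0.561  0.0114 0.0454]
bottle [0.5531 0.2525 0.1571]
knob 18 [0.4689 0.0009 0.0875] [0.4656 0.002  0.0875] [ 0.446 -0.016  0.084] [0.48  0.018 0.092]
ring 2815 0.054107924625358406 [0.5626 0.0123 0.1396]
bottle [0.42855117 0.03113164 0.02261467] [0.58162382 0.28921925 1.43295532]
```

View pics/t1.png

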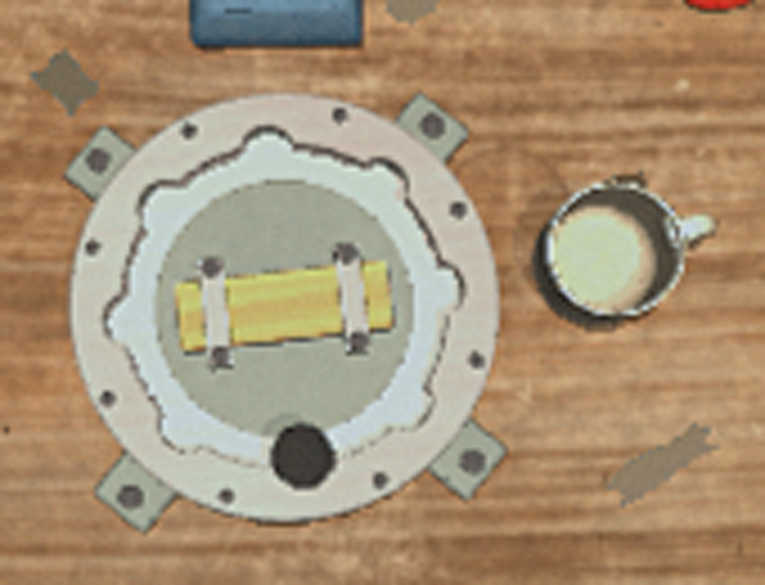

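```bash
cat >> h.py <<'E'
def ray(n,u,v,z):
    d=np.ones((400,640),np.float32); c=eyes.calibration(n); f=200/np.tan(np.radians(c['fov_y'])/2)
    w=R.from_rotvec(c['attitude']).apply([(u-c['cx'])/f,-(v-c['cy'])/f,-1]); o=np.array(c['origin'])
    return o+w*(z-o[2])/w[2]
def T(pts):
    "rows (tool axes) from the measured pose through world points"
    o=r.get_obs(); M=R.from_rotvec(o['orientation']).as_matrix(); a=o['tcp_pos']
    for q in pts:
        print((M.T@(np.array(q)-a)).round(4)); a=np.array(q)
E
python3 - <<'E'
from h import *
p=np.load('top.npz')['p']; g=p.max(2)
m=np.zeros_like(g);m[240:264,328:357]=(g[240:264,328:357]<95)
n,l,st,ce=cv2.connectedComponentsWithStats(m.astype(np.uint8));i=1+st[1:,4].argmax();print(st[i],ce[i])
k=ray('top',*ce[i],.085);print('knob',k.round(4))
hl=ray('top',315.2,245.8,.054);print('hole',hl.round(4))
print('bottle',ray('top',250,216,.157).round(4))
c=np.array([.5626,.0123]);v=k[:2]-c
print('radius',np.hypot(*v),'psi',np.degrees(np.arctan2(-v[1],-v[0])))
a=np.radians(-45);Rm=np.array([[np.cos(a),-np.sin(a)],[np.sin(a),np.cos(a)]]);print('target',c+Rm@v)
w=hl[:2]-c;print('hole rad/ang',np.hypot(*w),np.degrees(np.arctan2(w[1],w[0])-np.arctan2(v[1],v[0])))
T([[.33,-.40,.245],[.464,-.05,.2],[k[0],k[1],.15]])
o=r.get_obs();print(R.from_rotvec(o['orientation']).as_matrix().round(3))
E
```

```text
[335 244  14  14 145] [341.74482759 250.82068966]
knob [0.4638 0.0016 0.085 ]
hole [0.479 0.078 0.054]
bottle [0.5559 0.2526 0.157 ]
radius 0.09938825107342524 psi 6.177223904376278
target [0.48516773 0.07460784]
hole rad/ang 0.10634228973990034 315.63796019965235
[ 0.2086 -0.1997 -0.0003]
[ 0.2243 -0.3002  0.0455]
[ 0.0139 -0.0496  0.0501]
[[ 0.962  0.272 -0.001]
 [ 0.272 -0.962  0.002]
 [-0.    -0.002 -1.   ]]
```

>>> {"method": "arm_command", "body": {"plan": "0.026 -0.025 0 0;0.026 -0.025 0 0;0.026 -0.025 0 0;0.026 -0.025 0 0;0.026 -0.025 0 0;0.026 -0.025 0 0;0.026 -0.025 0 0;0.026 -0.025 0 0;0.0224 -0.03 0.0045 0;0.0224 -0.03 0.0045 0;0.0224 -0.03 0.0045 0;0.0224 -0.03 0.0045 0;0.0224 -0.03 0.0045 0;0.0224 -0.03 0.0045 0;0.0224 -0.03 0.0045 0;0.0224 -0.03 0.0045 0;0.0224 -0.03 0.0045 0;0.0224 -0.03 0.0045 0;0 0 0 0", "hand": 1}}

```text
clock: 2.48
tcp_pos: [0.4638, -0.0478, 0.1999]
orientation: [-3.109, -0.44, 0.0]
contact_force: [-1.3, 0.0, 0.3]
grip_width: 0.0
gripper_force: 0.0
```

>>> {"method": "arm_command", "body": {"plan": "0.0034 -0.0119 0.0125 0;0.0034 -0.0119 0.0125 0;0.0034 -0.0119 0.0125 0;0.0034 -0.0119 0.0125 0;0 0 0.0175 0;0 0 0.0175 0;0 0 0 0"}}

```text
clock: 3.35
tcp_pos: [0.4622, -0.0022, 0.1142]
orientation: [3.112, 0.43, -0.005]
contact_force: [-0.7, 0.1, 0.6]
grip_width: 0.0003
gripper_force: 0.0
```

```bash
python3 - <<'E'
from h import *
p,d=grab('side');cv2.imwrite('pics/s1.png',cv2.resize(p[130:260,280:460],None,fx=4,fy=4,interpolation=cv2.INTER_CUBIC)[...,::-1])
o=r.get_obs();print(o['tcp_pos'],o['contact_force'],o['clock'])
E
```

```text
[ 0.46291353 -0.00200055  0.11507053] [ 0.11539647 -0.3227345   0.09906211] 3.4
```

View pics/s1.png

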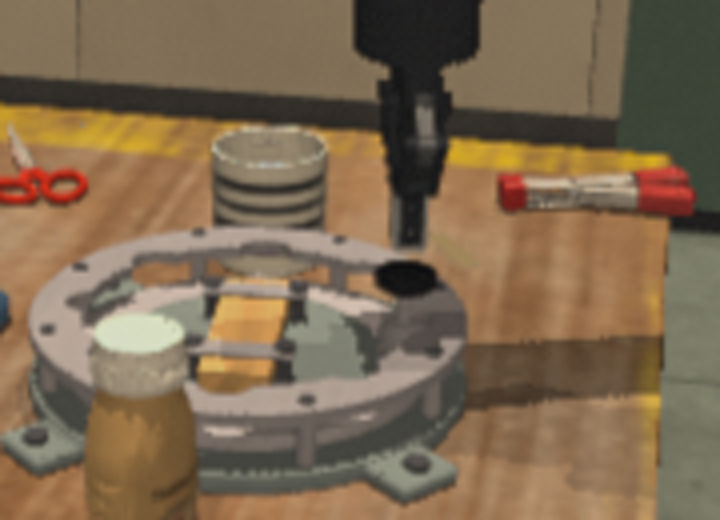

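The side view shows the closed fingertips at (408,247), centred above the knob at (406,278). I'll correct y by about 3 mm and go down to contact.

>>> {"method": "arm_command", "body": {"plan": "0.001 -0.003 0.004 0;0 0 0.004 0;0 0 0.003 0;0 0 0.003 0;0 0 0.003 0;0 0 0 0;0 0 0 0"}}

```text
clock: 4.28
tcp_pos: [0.4636, 0.0019, 0.0984]
orientation: [3.112, 0.432, -0.0]
contact_force: [0.4, -0.1, 1.6]
grip_width: 0.0002
gripper_force: 0.7
```

>>> {"method": "arm_command", "body": {"plan": "0 0 0.003 0;0 0 0.003 0;0 0 0.0035 0;0 0 0 0;0 0 0 0"}}

```text
clock: 4.9
tcp_pos: [0.4638, 0.0019, 0.0889]
orientation: [3.112, 0.432, 0.0]
contact_force: [-1.7, -0.1, 6.5]
grip_width: -0.0
gripper_force: 3.1
```

```bash
python3 - <<'E'
from h import *
o=r.get_obs();print(o['tcp_pos'],o['contact_force'],o['clock'])
c=np.array([.5626,.0123]);v=np.array([.4638,.0016])-c
L=[]
for a in np.linspace(0,45,13)[1:]:
    t=np.radians(-a);L.append([*(c+np.array([[np.cos(t),-np.sin(t)],[np.sin(t),np.cos(t)]])@v),o['tcp_pos'][2]])
print(np.round(L,4));T(L)
E
```

```text
[0.46377902 0.00190318 0.08887153] [-1.73280479 -0.11583831  6.50475647] 4.9
[[0.4633 0.0081 0.0889]
 [0.4632 0.0146 0.0889]
 [0.4636 0.0211 0.0889]
 [0.4644 0.0275 0.0889]
 [0.4656 0.0339 0.0889]
 [0.4672 0.0402 0.0889]
 [0.4693 0.0464 0.0889]
 [0.4717 0.0524 0.0889]
 [0.4745 0.0583 0.0889]
 [0.4777 0.064  0.0889]
 [0.4813 0.0694 0.0889]
 [0.4852 0.0746 0.0889]]
[ 0.0012 -0.0061 -0.    ]
[ 0.0017 -0.0063 -0.    ]
[ 0.0021 -0.0061 -0.    ]
[ 0.0025 -0.006  -0.    ]
[ 0.0029 -0.0058 -0.    ]
[ 0.0033 -0.0056 -0.    ]
[ 0.0036 -0.0054 -0.    ]
[ 0.004  -0.0051 -0.    ]
[ 0.0043 -0.0049  0.    ]
[ 0.0046 -0.0046  0.    ]
[ 0.0049 -0.0043  0.    ]
[ 0.0052 -0.0039  0.    ]
```

>>> {"method": "arm_command", "body": {"plan": "0.0006 -0.003 0 0;0.0006 -0.0031 0 0;0.0017 -0.0063 0 0;0.0021 -0.0061 0 0;0.0025 -0.006 0 0;0.0029 -0.0058 0 0;0.0033 -0.0056 0 0;0 0 0 0"}}

```text
clock: 5.9
tcp_pos: [0.468, 0.041, 0.0892]
orientation: [-3.111, -0.433, -0.003]
contact_force: [-0.0, 0.4, 5.9]
grip_width: 0.0002
gripper_force: 3.0
```

```bash
python3 - <<'E'
from h import *
p,d=grab('side');cv2.imwrite('pics/s2.png',cv2.resize(p[130:260,280:460],None,fx=4,fy=4,interpolation=cv2.INTER_CUBIC)[...,::-1])
o=r.get_obs();print(o['tcp_pos'],o['contact_force'],o['clock'])
E
```

```text
[0.467935   0.04085661 0.08916544] [ 0.52012076 -0.36495779  6.50729495] 5.95
```

View pics/s2.png

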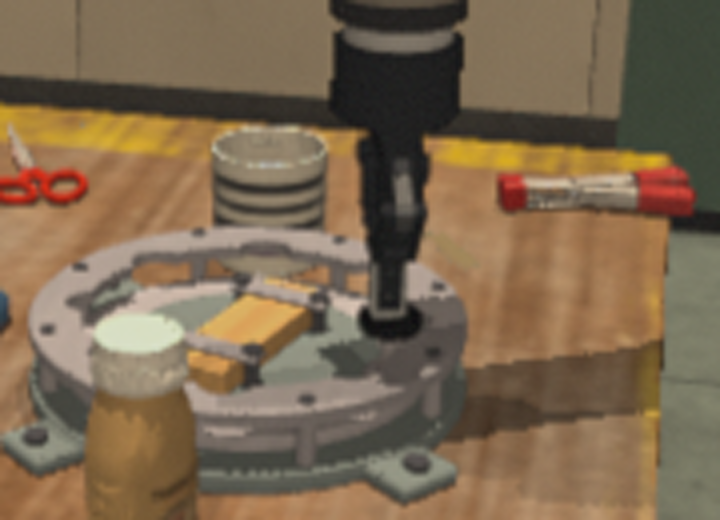

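The table is turning with the knob: the tip is still centred on the knob top at (390,315), and the pine block has turned. I'll sweep the second half.

>>> {"method": "arm_command", "body": {"plan": "0.0036 -0.0054 0 0;0.004 -0.0051 0 0;0.0043 -0.0049 0 0;0.0046 -0.0046 0 0;0.0049 -0.0043 0 0;0.0026 -0.002 0 0;0.0026 -0.0019 0 0;0 0 0 0;0 0 0 0"}}

```text
clock: 7.08
tcp_pos: [0.4859, 0.075, 0.0892]
orientation: [-3.111, -0.432, -0.003]
contact_force: [0.1, -0.0, 6.7]
grip_width: 0.0002
gripper_force: 3.0
```

```bash
python3 - <<'E'
from h import *
p,d=grab('side');cv2.imwrite('pics/s3.png',cv2.resize(p[160:260,300:420],None,fx=6,fy=6,interpolation=cv2.INTER_CUBIC)[...,::-1])
o=r.get_obs();print(o['tcp_pos'],o['contact_force'],o['clock'])
# expected knob top centre in the side picture
c=eyes.calibration('side');f=200/np.tan(np.radians(c['fov_y'])/2)
for q in([.4852,.0746,.075],[.4852,.0746,.054]):
    x=R.from_rotvec(c['attitude']).inv().apply(np.array(q)-c['origin']);u,v=c['cx']-f*x[0]/x[2],c['cy']+f*x[1]/x[2];print((u-300)*6,(v-160)*6)
E
```

```text
[0.4858835  0.07498249 0.08917978] [-0.45734865 -1.16050119  6.66279581] 7.125
401.86133887982237 312.81864745339607
400.4112386514962 360.17644779298524
```

View pics/s3.png

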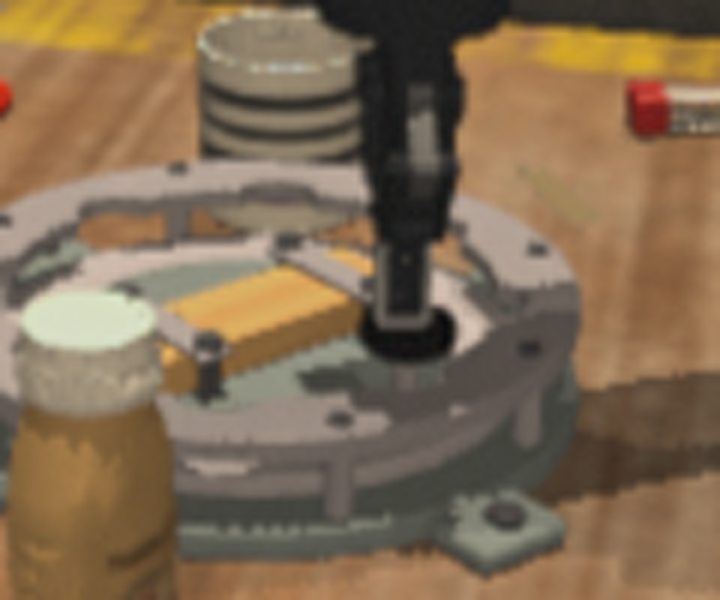

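The knob with the tip on it is at (408,318) in the crop, against a predicted (402,313). That puts it about 2 mm from the hole centre, inside the 5 mm capture range. I'll raise straight up slowly and watch the force.

>>> {"method": "arm_command", "body": {"plan": "0 0 -0.002 0;0 0 -0.002 0;0 0 -0.002 0;0 0 -0.001 0;0 0 0 0;0 0 0 0"}}

```text
clock: 7.88
tcp_pos: [0.485, 0.0744, 0.0957]
orientation: [3.112, 0.432, -0.0]
contact_force: [1.3, -1.2, 2.6]
grip_width: 0.0
gripper_force: 1.3
```

At z = 0.0957 it still pushes with 2.6 N, about 5 mm down. So it is rising into the hole and hasn't caught under the ring. I'll move clear and look.

>>> {"method": "arm_command", "body": {"plan": "0 0 -0.002 0;0 0 -0.002 0;0 0 -0.002 0;0 0 -0.002 0;0 0 -0.004 0;0 0 -0.02 0;0 0 -0.03 0;0 0 -0.03 0;-0.03 0.04 -0.02 0;-0.03 0.05 0 0;-0.03 0.05 0 0;-0.01 0.05 0 0;0 0.05 0 0;0 0.05 0 0;0 0.03 0 0;0 0 0 0"}}

```text
clock: 9.88
tcp_pos: [0.4756, -0.263, 0.2077]
orientation: [3.112, 0.426, -0.0]
contact_force: [0.3, 0.3, 0.8]
grip_width: 0.0001
gripper_force: 0.0
```

```bash
python3 - <<'E'
from h import *
o=r.get_obs();print(o['tcp_pos'],o['contact_force'],o['clock'])
p,d=grab('top');q,e=grab('side')
a=cv2.resize(p[150:280,275:445],(392,300),interpolation=cv2.INTER_CUBIC);b=cv2.resize(q[160:260,300:420],(360,300),interpolation=cv2.INTER_CUBIC)
cv2.imwrite('pics/f.png',np.hstack([a,b])[...,::-1])
C=cloud('top',d);g=p.max(2);m=np.zeros_like(g);m[232:262,300:332]=(g[232:262,300:332]<95)
n,l,st,ce=cv2.connectedComponentsWithStats(m);i=1+st[1:,4].argmax();print(st[i],ce[i])
print(ray('top',*ce[i],.085),np.median(C[(l==i)&(d>0)],0))
S=cloud('side',e);mm=(np.hypot(S[...,0]-.485,S[...,1]-.0746)<.017)&(q.max(2)<70)&(e>0)&(S[...,2]>.06);print('side z',mm.sum(),np.percentile(S[mm][:,2],[5,50,95]))
E
```

```text
[ 0.47564434 -0.26301124  0.20767263] [0.32897355 0.30826963 0.78610908] 9.875
[310 237  14  14 149] [316.4966443  243.61744966]
[0.48406879 0.07331438 0.085     ] [0.4829945  0.07195496 0.08794062]
side z 71 [0.07966672 0.08498712 0.08583191]
```

View pics/f.png

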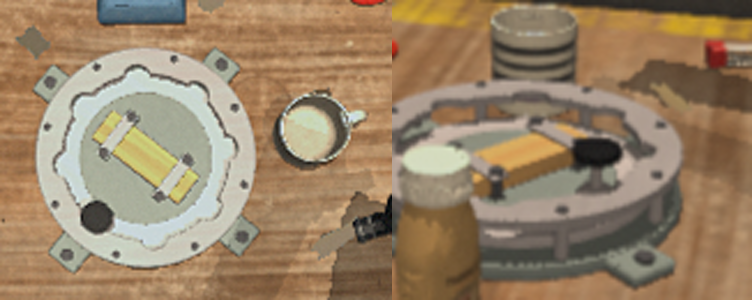

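The knob sits at (97,217) in the left panel, in the next hole on the bottle side. Its top is 86–88 mm above the bench, so it is fully up, about 2 mm from the predicted spot. The mug, bottle and sanding block are unmoved and the arm is clear.

```bash
python3 -c "
from bench import ticket
print(ticket.hand_in())"
```

```text
the job is handed in; nothing more can be done
None
```

The knob was pressed and swept one station left, toward the glue bottle; it sprang fully up in that hole (top measured at 86–88 mm), the arm moved clear, and the job is handed in at about 10 s.

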